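Pop the touch-latch compartment under the phone on the photo bench

TASK

A phone is lying on one of the two touch-latch lids of the photo board. Push the phone sideways off that lid to the middle of the board, clear of both lids and lying flat, without picking it up; then press the yellow spot of the lid it was lying on, so that the catch lets go, and take the finger away so the lid springs up ajar. Leave the other lid shut, the small black box on it where it is, and everything else undisturbed.

Things in the scene. Friction and masses are not known exactly. Their poses are not given: they have to be found in the camera images.
- board: dark grey photo baseboard, fixed, 320 mm (x) by 600 mm (y) by 70 mm high; origin at the centre of its underside, z up; its near edge (-x) faces the robot, turned by up to 0.15 rad. Between the lids its top is a free field with a printed grid, from y = -115 to +115 mm. The phone is in the middle when both its end points are within 90 mm of the line y = 0.
- lid_left (a joint): light grey touch-latch lid in the board's left (+y) half, 160 mm (board x) by 110 mm, 6 mm thick, centred at board x = -5, y = +170 mm, its top 0.5 mm above the board top. Hinge along board y on its far edge (board x = +75 mm). Joint value in rad: 0 shut and latched, grows as the near edge rises; stops at -0.04 and 0.45 (ajar, near edge 70 mm up). Sprung open, held by a hidden catch.
- lid_right (a joint): light grey touch-latch lid in the board's right (-y) half, 160 mm (board x) by 110 mm, 6 mm thick, centred at board x = -5, y = -170 mm, its top 0.5 mm above the board top. Hinge along board y on its far edge (board x = +75 mm). Joint value in rad: 0 shut and latched, grows as the near edge rises; stops at -0.04 and 0.45 (ajar, near edge 70 mm up). Sprung open, held by a hidden catch.
- catch_left (a point): centre of the yellow press spot (24 mm across) on top of the left lid, 30 mm from its near edge; moves with the lid; may be hidden by what lies on it. Pushed down 4 to 5 mm (3 N rising to about 10 N, then a firm stop; under 2 mm is too little) it frees the catch; as the finger rises the lid springs to 0.45 rad within about a second. It does not latch again.
- catch_right (a point): centre of the yellow press spot (24 mm across) on top of the right lid, 30 mm from its near edge; moves with the lid; may be hidden by what lies on it. Pushed down 4 to 5 mm (3 N rising to about 10 N, then a firm stop; under 2 mm is too little) it frees the catch; as the finger rises the lid springs to 0.45 rad within about a second. It does not latch again.
- phone: black phone in a bumper case, loose, 145 mm (its x) by 72 mm (its y) by 12 mm thick, about 0.16 kg, screen up; origin at the centre of its underside, z up. At the start it lies on one of the lids, its length along the board's x within about 0.25 rad. Its weight does not free the catch, but pressing down on it would.
- phone_end_a (a point): middle of one short end of the phone (its x = +72.5 mm), 6 mm above its underside
- phone_end_b (a point): middle of the other short end (x = -72.5 mm)
- black_box: small black box, 80 x 60 x 50 mm, with a silver seam and a square white label on top, loose, on the lid that must stay shut; origin at the centre of its underside
- scale: yellow photo scale with black checks, 22 x 120 x 5 mm, loose, on the board near its near edge; origin at the centre of its underside
- loupe: black round loupe, 40 mm across, 36 mm high, loose, on the board near its far edge; origin at the centre of its underside
- tape: roll of green tape, 96 mm across, 25 mm high, loose on the bench to the left of the board; origin at the centre of its underside
- marker: yellow folded evidence tent, 55 x 60 mm, 70 mm high, loose on the bench to the right of the board; origin at the centre of its underside
- caliper: steel caliper 230 mm long, lying loose on the bench to the right of the robot; origin on the underside at the middle of its beam
- cup: white plastic cup, 70 mm across, 85 mm high, loose on the bench to the left of the robot; origin at the centre of its underside
There are look-alikes about, which are no part of the job. There is more than one size of the phone; the job needs the smaller. There is more than one size of the black_box; the job needs the larger.

How it is judged (in metres and radians):
On the way, in this order (a step that is already met when the one before it is completed fails the run):
1. the phone lies flat in the middle of the board, clear of the lids, with both lids still shut (y of phone_end_a in the frame of board between -0.09 and 0.09 m and y of phone_end_b in the frame of board between -0.09 and 0.09 m and height (world z) of phone between 0.066 and 0.075 m and angle between phone's own z axis and vertical below 0.06 rad and linear speed of phone below 0.02 m/s and value of joint each of lid_left, lid_right below 0.05 rad), for 0.2 s.
2. the lid that the phone lay on has sprung ajar (((y of black_box in the frame of board below 0 m and value of joint lid_left above 0.3 rad and value of joint lid_right below 0.05 rad) or (y of black_box in the frame of board above 0 m and value of joint lid_right above 0.3 rad and value of joint lid_left below 0.05 rad))), for 0.3 s.
At the end, for the whole second after the job is handed in: The phone lies flat (within 0.06 rad) and still on the board with both ends within 90 mm of the board's centre line; the lid it lay on stands above 0.3 rad; the other lid is below 0.05 rad; the black box is within 15 mm and the other things are within 20 mm of where they started (y of phone_end_a in the frame of board between -0.09 and 0.09 m and y of phone_end_b in the frame of board between -0.09 and 0.09 m and height (world z) of phone between 0.066 and 0.075 m and angle between phone's own z axis and vertical below 0.06 rad and linear speed of phone below 0.02 m/s and ((y of black_box in the frame of board below 0 m and value of joint lid_left above 0.3 rad and value of joint lid_right below 0.05 rad) or (y of black_box in the frame of board above 0 m and value of joint lid_right above 0.3 rad and value of joint lid_left below 0.05 rad)) and distance of black_box from where it was at the start of the episode below 0.015 m and distance of each of scale, loupe, tape, marker, caliper, cup from where it was at the start of the episode below 0.02 m); the robot touches nothing.
It fails at once if the phone was lifted: its underside rose more than 12 mm above the board (height (world z) of phone above 0.082 m).
It fails at once if the phone was tipped more than 0.2 rad (angle between phone's own z axis and vertical above 0.2 rad).
It fails at once if the lid under the black box was opened ((y of black_box in the frame of board below 0 m and value of joint lid_right above 0.05 rad) or (y of black_box in the frame of board above 0 m and value of joint lid_left above 0.05 rad)).
It fails at once if the black box was moved more than 15 mm (distance of black_box from where it was at the start of the episode above 0.015 m).
It fails at once if another bystander was moved more than 20 mm (distance of any of scale, loupe, tape, marker, caliper, cup from where it was at the start of the episode above 0.02 m).
It also fails if it takes over 43 s, if anything falls off the work surface, if the arm or the gripper's body presses on something with over 40 N, if the wrist force passes 120 N, or if a joint passes its speed limit or range.

ROBOT

A 6-joint arm with a two-finger parallel gripper is mounted at the origin on the work surface. World frame = base frame: x ahead of the robot, y to its left, z up, the work surface at z = 0. Lengths are in m, angles in degrees, forces in N, time in s.
With the tool pointing down it reaches from about 0.375 to 0.9 m from the base axis. Payload 3.1 kg.
Tool frame: the origin (TCP) lies at the very end of the fingers, on their centre line; the grasp point (between the pads) lies 19 mm behind it; z points along the fingers, y is the line along which they close (so a half turn about z gives the same grasp; the last joint's range is limited). The gripper opens to 87 mm and grips with 3 to 60 N. Pads are 19 mm wide; open, the fingers measure 117 mm over their backs; the gripper's body (75 mm by 190 mm) begins 51 mm behind the grasp point.
Start: joints at [62.424, 30.224, 82.088, -0, 67.689, -10.227], TCP at [0.186, 0.597, 0.223] pointing down, gripper open.
Joint ranges: [-176.69, 176.69], [-43.24, 126.21], [12.49, 139.97], [-82, 262], [0, 151.66], [-163.58, 163.58]. Speed limits (degrees/s): [159.86, 159.86, 180, 180, 180, 180].

INTERFACE

Orientations are given as a 3x3 rotation matrix whose columns are the frame's x, y, z axes.
In Python, from rig import bot, imaging gives the robot as it stands.
- The arm moves only by the tool drive_tool, never from a script. Its argument "deltas" is text: rows parted by semicolons, each of 5 numbers parted by spaces: the finger opening in mm, from 0 to 87, then the shift along the world's x, y, z in mm, then the turn about the world's z in rad. In form: jaw dx dy dz twist; .... A call has 1 to 12 rows; each row is the pose to reach, as a shift and turn from the pose commanded when the call began; what a row does not reach only later rows make up. A row lasts 1/10 s, in which the tool goes at most 50 mm and 8.59 degrees, less where a joint would pass 70% of its speed; a pose out of reach is approached as far as the arm can. A call with a gripper value outside its range is refused whole. The fingers move at their own pace and stop on an object; the grip force is fixed at half the most. Time passes only in rows, so rows that repeat a pose let the fingers close. It gives the time, the measured TCP pose, the force, the opening and the grip force at its end, in the units of the state.
- bot.read_state(): the state, without advancing time (a new reading comes with each control period).
- imaging.capture(name): name is "scene" or "top" or "wrist"; returns the picture (400x640x3 uint8, red, green, blue); there is no depth.
- imaging.camera_model(name): a dict with "fx", "fy", "cx", "cy" (pixels), "dist" ([k1, k2, p1, p2, k3] as OpenCV has them; the pictures are not rectified), "T" (4x4, takes a point from camera to world coordinates). Camera axes: x right, y down, z forward; pixel columns grow to the right and rows downward; lengths in m; the calibration is good to about 2 mm. A picture is of the moment at which its call begins: read the wrist's pose just before it. camera_model takes no time and is no camera call; for the wrist camera it gives the pose at the moment of the call.
- bot.hand_in(): hands the job in; it is judged then, once.
The state is a dict: "time_s": time; "joint_positions": joint angles; "qvel": joint speeds; "tau": joint torques, N m; "position": TCP position; "tcp_rot": TCP orientation; "force": force on the tool from outside, world axes, zero at the start; "moment": the same for the moment, N m; "opening": opening from 0.0 (shut) to 1.0 (fully open); "grasp_force": force on a finger pad.
Only numpy, scipy, OpenCV 4.12 (cv2) and the standard library are available. Lean on these libraries where they do the work, as an engineer would, in place of code of your own. Each camera call takes 0.05 s, during which the arm holds its last target. There are 200 camera calls.

## Working session

There is one attempt and no reset: what is moved stays moved. The work goes in short steps, Python scripts to look and compute and a tool call to move; the robot and the scene stay as the last step left them, time stands still between calls to the robot, and variables do not carry over. Pictures are saved under pics/ and viewed, at most 10 in all, crops included, and the job is handed in when it is done.

Besides the shell and the picture viewer there is one more tool, called after ">>>" by a JSON object that holds its "fn" and its "kwargs". drive_tool: Moves the arm, as the interface text tells. Its arguments: {"type":"object","properties":{"deltas":{"type":"string"}},"required":["deltas"]}

```bash
mkdir -p pics; cat > h.py <<'E'
import numpy as np, cv2
from rig import bot, imaging
def ray(m,px,z):
    K=np.array([[m['fx'],0,m['cx']],[0,m['fy'],m['cy']],[0,0,1.]])
    u=cv2.undistortPoints(np.array(px,float).reshape(-1,1,2),K,np.array(m['dist'],float)).reshape(-1,2)
    T=np.array(m['T']); d=np.c_[u,np.ones(len(u))]@T[:3,:3].T; o=T[:3,3]
    return o+d*((z-o[2])/d[:,2])[:,None]
E
python3 - <<'E'
from h import *
for n in ['top','scene']:
    im=imaging.capture(n); cv2.imwrite(f'pics/{n}0.png',im[:,:,::-1]); print(n,imaging.camera_model(n)['T'])
s=bot.read_state();print(s['time_s'],s['position'],s['tcp_rot'],s['opening'])
E
```

```text
top [[-6.19634120e-03 -9.85150183e-01  1.71582988e-01  2.70856078e-01]
 [-9.99980799e-01  6.08988482e-03 -1.14679831e-03 -1.40763993e-02]
 [ 8.48479269e-05 -1.71586799e-01 -9.85169002e-01  1.43219524e+00]
 [ 0.00000000e+00  0.00000000e+00  0.00000000e+00  1.00000000e+00]]
scene [[ 0.24362478  0.68657465 -0.68502717  1.34194223]
 [ 0.96967134 -0.18670686  0.15772772 -0.19475458]
 [-0.01960742 -0.70267759 -0.71123818  0.91816607]
 [ 0.          0.          0.          1.        ]]
0.1 [0.18601987 0.595978   0.2216578 ] [[-9.54505940e-01  2.98190489e-01 -9.17759928e-04]
 [ 2.98191690e-01  9.54504406e-01 -1.74808159e-03]
 [ 3.54744591e-04 -1.94222265e-03 -9.99998051e-01]] 1.004861549754398
```

View pics/top0.png

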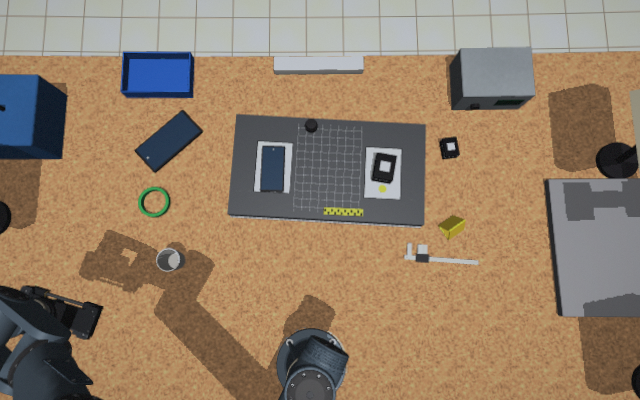

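View pics/scene0.png

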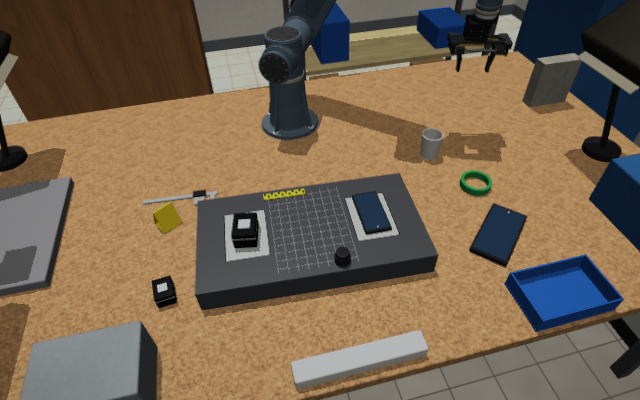

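The top view shows these candidates:
- **Phone:** the one on the left lid (272,168), and a larger one on the bench (168,140). I choose the smaller, on the lid.
- **Black box:** the one on the right lid (384,168), and a smaller one on the bench (450,147). I choose the one on the lid.

The loupe is at (311,125) and the scale at (343,211).

```bash
python3 - <<'E'
from h import *
im=cv2.imread('pics/top0.png'); m=imaging.camera_model('top')
g=im.max(2)
hsv=cv2.cvtColor(im,cv2.COLOR_BGR2HSV)
def rect(mask,z,name):
    cs,_=cv2.findContours(mask.astype(np.uint8),cv2.RETR_EXTERNAL,cv2.CHAIN_APPROX_NONE)
    c=max(cs,key=cv2.contourArea)
    w=ray(m,c.reshape(-1,2),z); r=cv2.minAreaRect((w[:,:2]*1000).astype(np.float32))
    print(name,'centre',np.round(r[0],1),'size',np.round(r[1],1),'ang',round(r[2],1), np.round(cv2.boxPoints(r)).tolist())
    return c
sub=np.zeros(g.shape,bool); sub[105:235,222:435]=1
# lids: bright, unsaturated
br=(sub&(g>150)&(hsv[...,1]<60)).astype(np.uint8)
L=br.copy(); L[:,294:]=0
R=br.copy(); R[:,:362]=0
cl=rect(L,.0705,'lidL'); rect(R,.0705,'lidR')
hull=np.zeros_like(L); cv2.fillPoly(hull,[cv2.convexHull(cl)],1)
ph=((hull>0)&(g<110)).astype(np.uint8); ph=cv2.morphologyEx(ph,cv2.MORPH_OPEN,np.ones((3,3)))
rect(ph,.0825,'phone')
bd=(sub&(hsv[...,1]<80)&(g<200)).astype(np.uint8)
bd=cv2.morphologyEx(bd|br,cv2.MORPH_CLOSE,np.ones((7,7)));rect(bd,.07,'board')
bx=np.zeros_like(L); bx[145:190,366:402]=(g<70)[145:190,366:402]; rect(bx,.12,'box')
y=(sub&(hsv[...,0]>20)&(hsv[...,0]<35)&(hsv[...,1]>120)&(g>120)).astype(np.uint8)
n,_,st,ce=cv2.connectedComponentsWithStats(y)
for i in range(1,n):
    if st[i,4]>15: print('yel',st[i],ray(m,ce[i:i+1],.0705)[0]*1000)
print('loupe',ray(m,[[311,124]],.106)*1000)
cv2.imwrite('pics/crop.png',cv2.resize(im[105:235,222:435],None,fx=3.5,fy=3.5,interpolation=cv2.INTER_CUBIC))
E
```

```text
lidL centre [595.6 113.4] size [108.3 160.2] ang 86.4 [[512.0, 64.0], [672.0, 54.0], [679.0, 162.0], [519.0, 172.0]]
lidR centre [ 574.3 -225.5] size [108.2 160.1] ang 86.3 [[491.0, -274.0], [651.0, -285.0], [658.0, -177.0], [498.0, -166.0]]
phone centre [585.9 114.7] size [ 71.8 145.8] ang 88.0 [[512.0, 81.0], [658.0, 76.0], [660.0, 148.0], [514.0, 153.0]]
board centre [584.7 -56.4] size [600.4 330.6] ang 86.4 [[401.0, -346.0], [731.0, -366.0], [768.0, 233.0], [439.0, 254.0]]
box centre [ 578.2 -222. ] size [60.8 85.9] ang 79.1 [[530.0, -244.0], [615.0, -260.0], [626.0, -200.0], [542.0, -184.0]]
yel [379 186   7   6  34] [ 524.10862184 -223.38523857   70.5       ]
yel [324 207  39   9 222] [ 454.87564106 -102.17088977   70.5       ]
loupe [[720.56058119  -5.49581631 106.        ]]
```

View pics/crop.png

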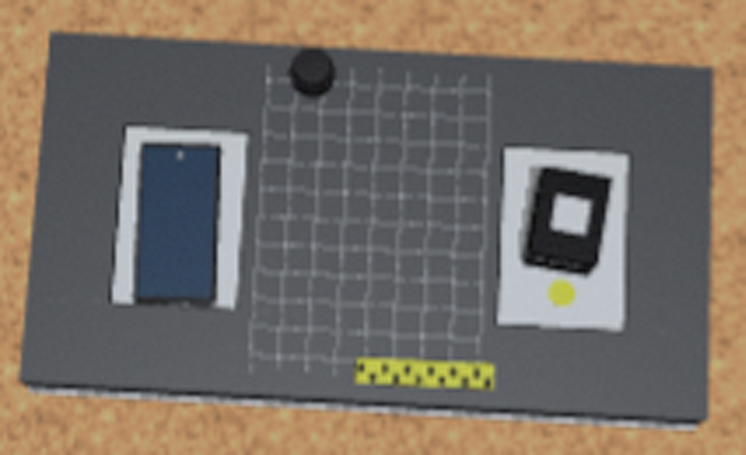

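The sizes match what was given: lids 108x160, phone 72x146 and board 600 mm. The crop confirms the smaller phone on the left lid, at (585.9, 114.7), with length at −2°. The black box and the yellow spot are on the right lid. The board centre is about (590, -56) with yaw −3.6°, which puts the left spot at about (546, 117). I'll push with open fingers spread along the phone's length.

>>> {"fn": "drive_tool", "kwargs": {"deltas": "87 400 -410 -60 -1.3; 87 400 -410 -60 -1.3; 87 400 -410 -60 -1.3; 87 400 -410 -60 -1.3; 87 400 -410 -60 -1.3; 87 400 -410 -60 -1.3; 87 400 -410 -60 -1.3; 87 400 -410 -60 -1.3; 87 400 -410 -60 -1.3; 87 400 -410 -60 -1.3; 87 400 -410 -60 -1.3; 87 400 -410 -60 -1.3"}}

```text
time_s: 1.3
position: [0.5891, 0.1831, 0.1618]
tcp_rot: [[0.035, 0.999, 0.001], [0.999, -0.035, -0.001], [-0.001, 0.001, -1.0]]
force: [0.2, 0.8, 0.7]
opening: 0.999
grasp_force: 0.0
```

>>> {"fn": "drive_tool", "kwargs": {"deltas": "87 0 5 -40 0; 87 0 5 -70 0; 87 0 5 -80 0; 87 0 5 -85 0; 87 0 5 -86 0; 87 0 5 -86 0; 87 0 5 -86 0"}}

```text
time_s: 2.0
position: [0.5873, 0.1919, 0.078]
tcp_rot: [[0.032, 0.999, 0.003], [1.0, -0.032, 0.0], [0.0, 0.003, -1.0]]
force: [-0.6, -0.3, -0.3]
opening: 1.003
grasp_force: 0.0
```

```bash
python3 - <<'E'
from h import *
s=bot.read_state();print(s['position'],s['force'])
im=imaging.capture('wrist'); cv2.imwrite('pics/w1.png',im[:,:,::-1])
E
```

```text
[0.58729953 0.19192612 0.0780452 ] [-0.56743113 -0.32585584 -0.32338698]
```

View pics/w1.png

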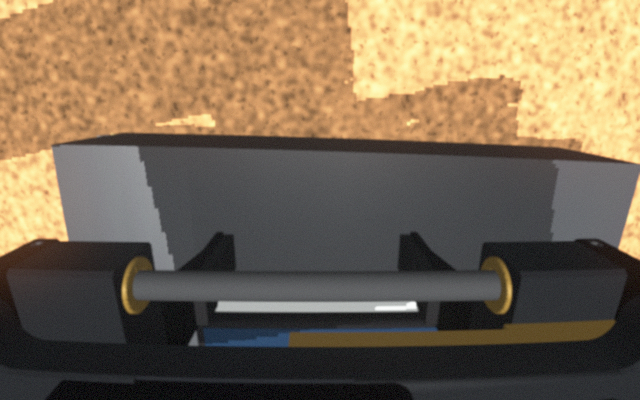

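The wrist view shows both fingertips above the lid's outer edge, with a strip of lid at (315,306) between them and the phone (blue edge at 315,335). They are clear of the phone.

>>> {"fn": "drive_tool", "kwargs": {"deltas": "87 0 -8 -1 0; 87 0 -16 -2 0; 87 0 -24 -2 0; 87 -1 -30 -2 0; 87 -1 -38 -2 0; 87 -2 -46 -2 0; 87 -3 -54 -2 0; 87 -3 -62 -2 0; 87 -4 -70 -2 0; 87 -4 -78 -2 0; 87 -5 -86 -2 0; 87 -5 -90 -2 0"}}

```text
time_s: 3.25
position: [0.5812, 0.1007, 0.0745]
tcp_rot: [[0.033, 0.999, -0.0], [0.999, -0.033, -0.0], [-0.0, -0.0, -1.0]]
force: [-0.2, 1.0, 0.3]
opening: 0.999
grasp_force: 0.5
```

```bash
python3 - <<'E'
from h import *
im=imaging.capture('scene'); cv2.imwrite('pics/s1.png',cv2.resize(im[150:320,180:460],None,fx=2.5,fy=2.5)[:,:,::-1])
E
```

```text
(no output)
```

View pics/s1.png

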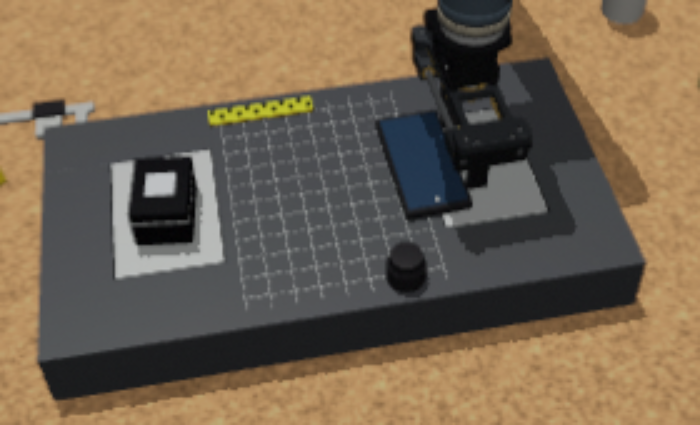

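The phone slides flat ahead of both fingers and is half onto the grid, with the lid still shut. The loupe and scale are clear of it.

>>> {"fn": "drive_tool", "kwargs": {"deltas": "87 0 -8 1 0; 87 -1 -16 1 0; 87 -1 -24 1 0; 87 -2 -32 1 0; 87 -2 -40 1 0; 87 -3 -48 1 0; 87 -3 -56 1 0; 87 -4 -64 1 0; 87 -4 -72 1 0; 87 -5 -80 1 0; 87 -5 -86 1 0; 87 -5 -88 1 0"}}

```text
time_s: 4.5
position: [0.5763, 0.0128, 0.0755]
tcp_rot: [[0.033, 0.999, -0.0], [0.999, -0.033, -0.0], [-0.0, -0.0, -1.0]]
force: [0.2, 2.1, 1.2]
opening: 0.999
grasp_force: 0.4
```

>>> {"fn": "drive_tool", "kwargs": {"deltas": "87 0 10 0 0; 87 0 20 0 0; 0 0 30 40 0; 0 -10 60 70 0; 0 -25 100 70 0; 0 -30 103 70 0; 0 -30 103 70 0; 0 -30 103 70 0; 0 -30 103 70 0"}}

```text
time_s: 5.4
position: [0.5469, 0.1159, 0.1451]
tcp_rot: [[0.033, 0.999, -0.0], [0.999, -0.033, -0.0], [-0.0, -0.0, -1.0]]
force: [-0.7, 0.3, 0.0]
opening: 0.45
grasp_force: 0.0
```

```bash
python3 - <<'E'
from h import *
s=bot.read_state();print(s['position'],s['time_s'])
for n in ['scene','top']:
    im=imaging.capture(n)[:,:,::-1]
    a=im[150:320,180:460] if n=='scene' else im[105:235,222:435]
    cv2.imwrite(f'pics/{n}2.png',cv2.resize(a,None,fx=2.5,fy=2.5))
E
```

```text
[0.54685202 0.11585748 0.14514409] 5.4
```

View pics/scene2.png

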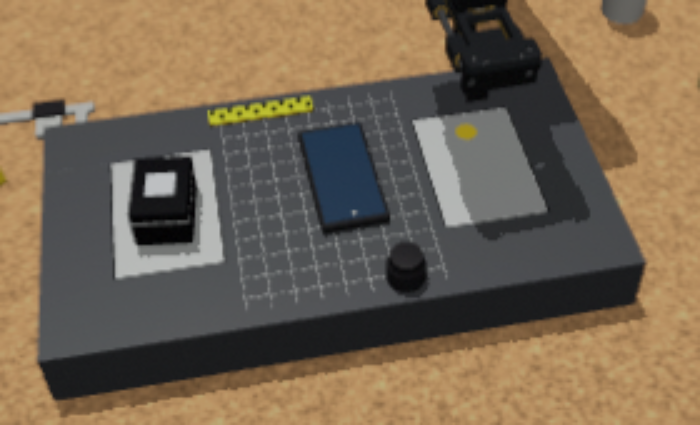

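View pics/top2.png

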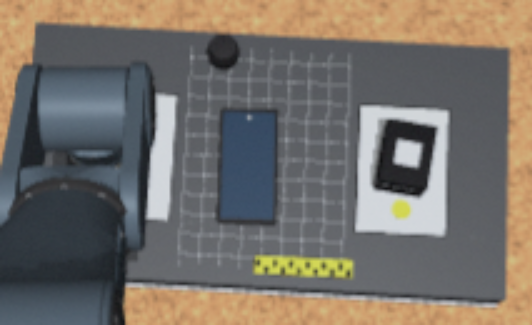

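The phone lies flat mid-grid (scene crop 343,175) and the left lid is shut. Its yellow spot is visible at crop (466,131), which is full-image (366.4,202.4). I'll check the spot's position and let the fingers close.

```bash
python3 - <<'E'
from h import *
print(ray(imaging.camera_model('scene'),[[366.4,202.4]],.0705))
E
```

```text
[[0.54534652 0.11787752 0.0705    ]]
```

>>> {"fn": "drive_tool", "kwargs": {"deltas": "0 0 0 -20 0; 0 0 0 -45 0; 0 0 0 -60 0; 0 0 0 -65 0; 0 0 0 -65 0; 0 0 0 -65 0; 0 0 0 -65 0"}}

```text
time_s: 6.2
position: [0.5472, 0.1164, 0.0814]
tcp_rot: [[0.032, 0.999, 0.002], [0.999, -0.032, 0.0], [0.0, 0.002, -1.0]]
force: [0.1, -0.8, 0.4]
opening: 0.006
grasp_force: 0.0
```

The spot measures (545, 118), which agrees with the prediction. Now I press.

>>> {"fn": "drive_tool", "kwargs": {"deltas": "0 -1 1 -6 0; 0 -1 1 -9 0; 0 -1 1 -11 0; 0 -1 1 -12 0; 0 -1 1 -13 0; 0 -1 1 -14 0; 0 -1 1 -15 0; 0 -1 1 -15 0; 0 -1 1 -15 0"}}

```text
time_s: 7.1
position: [0.5453, 0.1177, 0.0668]
tcp_rot: [[0.032, 0.999, 0.0], [0.999, -0.032, 0.0], [0.0, 0.0, -1.0]]
force: [-2.2, 0.4, 9.9]
opening: 0.003
grasp_force: 4.9
```

>>> {"fn": "drive_tool", "kwargs": {"deltas": "0 0 0 -1 0; 0 0 0 -1.5 0; 0 0 0 -1.5 0; 0 0 0 -1.5 0"}}

```text
time_s: 7.5
position: [0.5454, 0.1177, 0.0658]
tcp_rot: [[0.032, 0.999, 0.001], [0.999, -0.032, -0.0], [0.0, 0.001, -1.0]]
force: [-3.1, -0.3, 14.1]
opening: 0.008
grasp_force: 6.7
```

>>> {"fn": "drive_tool", "kwargs": {"deltas": "0 0 0 10 0; 0 0 0 30 0; 0 0 0 60 0; 0 0 0 90 0; 0 0 0 120 0; 0 0 0 150 0; 0 -20 40 180 0; 0 -40 80 180 0; 0 -60 120 180 0; 0 -60 120 180 0; 0 -60 120 180 0; 0 -60 120 180 0"}}

```text
time_s: 8.7
position: [0.4858, 0.2369, 0.2439]
tcp_rot: [[0.032, 0.999, 0.0], [0.999, -0.032, -0.001], [-0.001, 0.0, -1.0]]
force: [-0.5, 0.1, 0.5]
opening: 0.005
grasp_force: 0.0
```

```bash
python3 - <<'E'
from h import *
im=imaging.capture('scene')[:,:,::-1]
cv2.imwrite('pics/s3.png',cv2.resize(im[100:340,100:500],None,fx=1.9,fy=1.9))
E
```

```text
(no output)
```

View pics/s3.png

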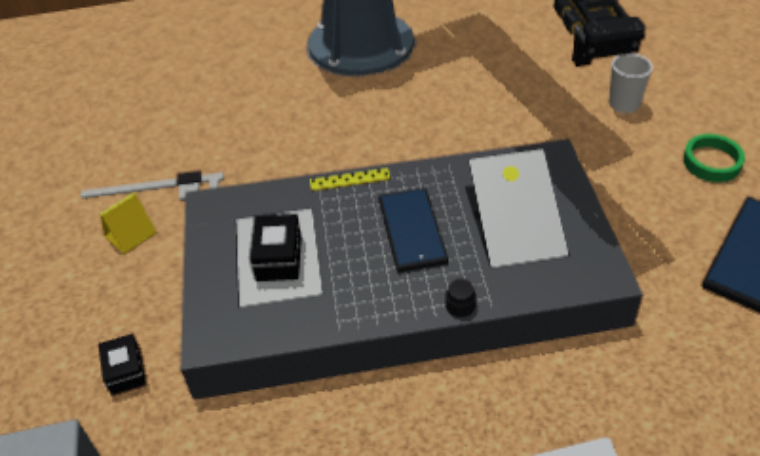

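The lid stands ajar: its spot rose from row 202 to row 192 (full image), and there is a shadow under its edge. The phone is mid-board, everything else is in place and the arm is clear. I'll hand in after a short settle.

>>> {"fn": "drive_tool", "kwargs": {"deltas": "0 0 0 0 0; 0 0 0 0 0; 0 0 0 0 0; 0 0 0 0 0; 0 0 0 0 0; 0 0 0 0 0"}}

```text
time_s: 9.35
position: [0.4853, 0.2375, 0.244]
tcp_rot: [[0.032, 0.999, -0.0], [0.999, -0.032, -0.0], [-0.0, -0.0, -1.0]]
force: [0.7, -0.4, 0.6]
opening: 0.008
grasp_force: 0.0
```

```bash
python3 -c "
from rig import bot
print(bot.hand_in())"
```

```text
the job is handed in; nothing more can be done
None
```

I handed the job in at about 9.4 s; no verdict came back, but the last picture shows the phone flat mid-board, the left lid ajar, the right lid shut with the black box on it, and nothing else visibly moved.

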